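Tighten the centrifuge rotor screw with the T-handle hex key

TASK

The rotor of the open bench centrifuge is only held finger-tight: take the larger of the two T-handle hex keys from the wooden stand and seat its tip fully home in the socket of the rotor screw, feeling for the flats with light pressure (about 10 N) and never forcing it. Only when it is fully home, turn the screw clockwise until it comes up tight, without overtightening it, then lift the key out and stand it back in the hole it came from. Leave the other key and the things on the bench where they are.

Things in the scene. Friction and masses are not known exactly. Their poses are not given: they have to be found in the camera images.
- key: the larger T-handle hex key, 0.2 to 0.33 kg: upright steel shaft of hexagon section, 14 mm across flats, 122 mm long, black cross bar on top. Origin in the middle of the tip face, z up the shaft, x along the cross bar; two corners of the hexagon lie along +x and -x. It stands upright in either hole of the stand, tip on the hole's floor
- key_bar (a point): middle of the larger key's cross bar, 133 mm above its tip. The bar is 110 mm long (along the key's x), 18 mm wide (y), 22 mm high, flat-sided
- key_tip (a point): middle of the larger key's tip face (the key's origin). The last 2 mm of the shaft taper round from 14 to 10.5 mm diameter
- small_key: the smaller T-handle hex key, in the other hole: 12 mm across flats, shaft 104 mm, cross bar 84 mm long, 18 mm wide, 22 mm high. It is too thin to turn this screw and stays where it is. Origin and axes as for the larger key
- stand: wooden key stand fixed to the bench, 70 mm (x) by 150 mm (y) by 60 mm high, origin in the middle of its underside; two upright blind holes 19 mm wide, 50 mm deep, with a 3 mm chamfer, 80 mm apart along its y
- hole_a (a point): middle of the mouth of one hole, on the top face of the stand (60 mm above the bench), at y -40 mm of the stand
- hole_b (a point): middle of the mouth of the other hole, at y +40 mm of the stand
- centrifuge: white bench centrifuge, fixed, 270 mm (x) by 250 mm (y) by 150 mm high; origin under its middle, +x to its back, where the open lid rises from the back edge up to 0.4 m above the bench, leaning 15 degrees away. Round bowl 200 mm wide, open to the top; in it the dished aluminium rotor, 176 mm wide, with a 48 mm hub in its middle 115 mm above the bench. The rotor is locked
- socket (a point): middle of the socket's mouth: top face of the rotor screw's head (24 mm wide, upright), 133 mm above the bench. Hexagon socket 14.6 mm across flats, 11 mm deep, countersunk round at 45 degrees over the top 1.5 mm. This frame does not show how the flats lie; that differs each time. Unless they match within about 5 degrees the tip stops 3 to 4 mm down, with 7 to 8 mm to go
- screw (a joint): turn of the rotor screw, rad, growing as it is tightened (clockwise from above). Starts between 0 (its loosest) and 0.25, comes up tight at 1.2. Drag about 0.12 N m up to there, then steeply rising, some 1 N m per further rad; it is strained from 1.5 on. It stays where it is left. The value says nothing about how the flats lie
- tube_rack: grey rack of capped tubes, 90 by 160 mm, about 55 mm high, loose; origin in the middle of its underside
- reagent: brown bottle, 66 mm in diameter, 150 mm high, loose; origin in the middle of its underside
- beaker: glass beaker, 68 mm in diameter, 90 mm high, loose; origin in the middle of its underside
Things that resemble listed ones, but are neither listed nor needed, are in the scene too. Leave any blue, white or yellow look-alike of the key alone.

How it is judged:
By the outcome, as a careful person would: the job done as asked, in the order asked, and still so for the second after the job is handed in, with the robot touching nothing.
It also fails if it takes over 72 s, if anything falls off the work surface, if the arm or the gripper's body presses on something with over 40 N, if the wrist force passes 120 N, or if a joint passes its speed limit or range.

ROBOT

A 7-joint arm with a two-finger parallel gripper is mounted at the origin on the work surface. World frame = base frame: x ahead of the robot, y to its left, z up, the work surface at z = 0. Lengths are in m, angles in rad, forces in N, time in s.
With the tool pointing down it reaches from about 0.4 to 0.85 m from the base axis. Payload 4.5 kg.
Tool frame: the origin (TCP) lies at the very end of the fingers, on their centre line; the grasp point (between the pads) lies 19 mm behind it; z points along the fingers, y is the line along which they close (so a half turn about z gives the same grasp; the last joint's range is limited). The gripper opens to 88 mm and grips with 3 to 60 N. Pads are 18 mm wide; open, the fingers measure 123 mm over their backs; the gripper's body (75 mm by 187 mm) begins 45 mm behind the grasp point.
Start: joints at [1.319, 0.689, -0.195, 1.565, 0.157, 0.902, -0.215], TCP at [0.176, -0.6, 0.202] pointing down, gripper open.
Joint ranges: [-3.01, 3.01], [-0.46, 2.08], [-1.47, 1.51], [0.13, 2.56], [-1, 4.14], [0.04, 2.09], [-2.66, 2.66]. Speed limits (rad/s): [2.57, 2.57, 3.14, 3.14, 3.14, 3.14, 3.14].

INTERFACE

Orientations are given as a unit quaternion [x, y, z, w].
In Python, from plant import r gives the robot as it stands. The module is installed in compiled form; this text tells all that it offers.
- The arm moves only by the tool step_arm, never from a script. Its argument "increments" is a list of rows, each a list of 2 entries, a list of its own where there are three numbers: the shift along the world's x, y, z in cm, then the turn, a rotation vector about the world's x, y, z in degrees. A call has exactly 10 rows; each row shifts and turns the commanded pose from where the row before left it; what a row does not reach is not made up. A row lasts 1/10 s, in which the tool goes at most 50 mm and 8.59 degrees, less where a joint would pass 70% of its speed; a pose out of reach is approached as far as the arm can. A call is refused whole if a number of a shift passes 5 or a number of a turn 8.59, either way. A call with a gripper value outside its range is refused whole. "fingers" is the opening, from 0 (shut) to 1 (fully open), set as the call begins (left out, the last holds). The fingers move at their own pace and stop on an object; "grip_force" is the grip in N (left out, the last holds). Time passes only in rows, so rows that do not move let the fingers close, or fill a call up. It gives the time, the measured TCP pose, the force, the opening and the grip force at its end, in the units of the state.
- r.get_state(): the state, without advancing time (a new reading comes with each control period).
- r.snapshot(name): name is "scene" or "top" or "wrist"; returns (picture, depth): 420x560x3 uint8, red, green, blue; 420x560 float32, m along the optical axis (not along the pixel's ray), 0 where there is no reading.
- r.calibration(name): a dict with "fov_y" (degrees; the focal length in pixels is half the picture's height over the tangent of half this angle, whatever the lens; pixels are square), "cx", "cy" (the principal point, pixels), "R" (3x3) and "t" (3): a world point X has camera coordinates R X + t. Camera axes: x right, y down, z forward; pixel columns grow to the right and rows downward; lengths in m; the calibration is good to about 2 mm. A picture is of the moment at which its call begins: read the wrist's pose just before it. calibration takes no time and is no camera call; for the wrist camera it gives the pose at the moment of the call.
- r.finish_job(): hands the job in; it is judged then, once.
The state is a dict: "clock": time; "q": joint angles; "qd": joint speeds; "joint_torque": joint torques, N m; "tool_pos": TCP position; "eef_rot": TCP orientation; "contact_force": force on the tool from outside, world axes, zero at the start; "moment": the same for the moment, N m; "opening": opening from 0.0 (shut) to 1.0 (fully open); "finger_force": force on a finger pad.
Only numpy, scipy, OpenCV 4.12 (cv2) and the standard library are available. Lean on these libraries where they do the work, as an engineer would, in place of code of your own. Each camera call takes 0.05 s, during which the arm holds its last target. There are 200 camera calls.

## Working session

There is one attempt and no reset: what is moved stays moved. The work goes in short steps, Python scripts to look and compute and a tool call to move; the robot and the scene stay as the last step left them, time stands still between calls to the robot, and variables do not carry over. Pictures are saved under pics/ and viewed, at most 10 in all, crops included, and the job is handed in when it is done.

Besides the shell and the picture viewer there is one more tool, called after "Request:" by a JSON object that holds its "method" and its "body". step_arm: Moves the arm, as the interface text tells. Its arguments: {"type":"object","properties":{"increments":{"type":"array","items":{"type":"array"}},"fingers":{"type":"number"},"grip_force":{"type":"number"}},"required":["increments"]}

```bash
mkdir -p pics
cat > h.py <<'E'
import numpy as np, cv2
from plant import r
def f(c): return 210/np.tan(np.radians(c["fov_y"])/2)
def cloud(c,d):
    v,u=np.mgrid[0:420,0:560]; F=f(c)
    P=np.stack([(u-c["cx"])/F*d,(v-c["cy"])/F*d,d],-1)
    W=(P-c["t"])@np.array(c["R"]); W[d==0]=np.nan
    return W
def snap(n,name):
    c=r.calibration(n); p,d=r.snapshot(n)
    cv2.imwrite(f"pics/{name}.png",p[:,:,::-1]); np.savez(f"pics/{name}.npz",p=p,d=d,W=cloud(c,d),R=c["R"],t=c["t"],k=[f(c),c["cx"],c["cy"]])
    return p,d,c
E
python3 - <<'E'
from h import *
s=r.get_state(); print(s)
for n in("scene","top"):
    p,d,c=snap(n,n); print(c)
a=cv2.imread("pics/scene.png");b=cv2.imread("pics/top.png")
E
```

```text
{'clock': 0.0, 'q': array([ 1.31880003,  0.68996162, -0.19451456,  1.56633696,  0.15733331,
        0.90248485, -0.21508514]), 'qd': array([-0.00022033,  0.00017477,  0.00026968, -0.00109532,  0.00011989,
        0.00072508, -0.00068802]), 'joint_torque': array([ 5.03220926e-04, -5.27559221e+01, -1.26697876e+00, -1.53432101e+01,
       -5.27083862e-02,  6.62515798e-03,  1.76433932e-04]), 'tool_pos': array([ 0.17594713, -0.59900665,  0.20152594]), 'eef_rot': array([ 9.89798511e-01,  1.42471406e-01, -2.04625061e-04, -8.74263460e-04]), 'contact_force': array([0.14042548, 0.73442085, 0.58933827]), 'moment': array([0.01236104, 0.01565892, 0.04620376]), 'finger_force': 0.0, 'opening': 0.9986698865658646}
{'fov_y': 51.60700303652571, 'cx': 276.0107678205841, 'cy': 214.69435874597878, 'R': array([[-4.21274861e-01,  9.06932802e-01, -6.19212561e-04],
       [ 7.31719361e-01,  3.39483793e-01, -5.91047825e-01],
       [-5.35830448e-01, -2.49446680e-01, -8.06636278e-01]]), 't': array([ 0.11661604, -0.40697784,  1.31518543])}
{'fov_y': 50.01827912194949, 'cx': 286.64837449550043, 'cy': 203.80507270248006, 'R': array([[-0.00452369, -0.99996165,  0.00749897],
       [-0.9985426 ,  0.00411372, -0.05381222],
       [ 0.0537793 , -0.00773147, -0.99852291]]), 't': array([0.12799342, 0.56699048, 1.09980472])}
```

View pics/scene.png

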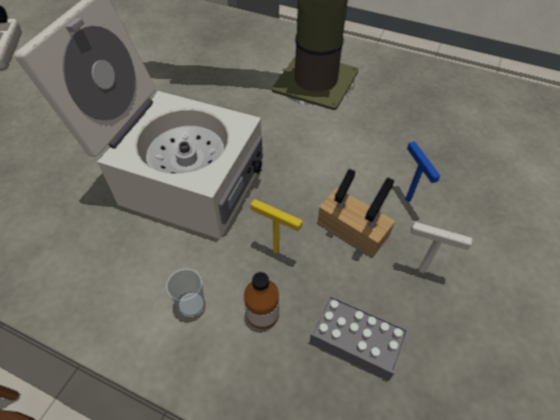

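View pics/top.png

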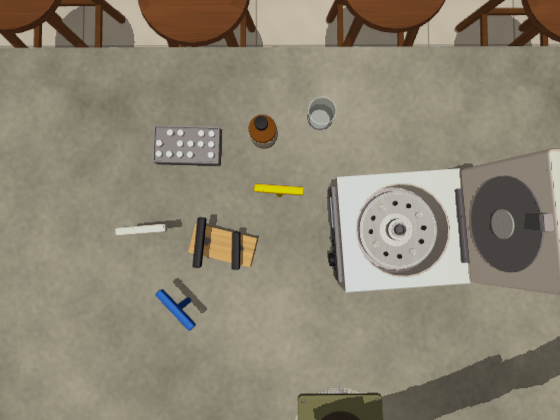

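The scene shows the open centrifuge at the left, with its hub at (184,150), and the wooden stand at (355,220). The candidates in the top view are:
- black bar at (200,242), the longer one
- black bar at (236,250), the shorter one
- look-alikes: yellow (279,189), white (140,230) and blue (176,310)

By the description, the key is the long black bar at (200,242). I'll check it in a close crop and measure.

Run:
```python
from h import *
z=np.load("pics/top.npz");W=z["W"];p=z["p"].astype(int)
dark=p.sum(2)<130
for nm,(u0,u1,v0,v1) in dict(left=(190,212,212,272),right=(225,248,228,274)).items():
    w=W[v0:v1,u0:u1]; m=dark[v0:v1,u0:u1]&(w[...,2]>0.11)
    q=w[m]; zt=np.median(q[:,2]); q=q[abs(q[:,2]-zt)<.008]
    rect=cv2.minAreaRect((q[:,:2]*1000).astype(np.float32)); print(nm,len(q),zt,q.mean(0),rect)
w=W[222:270,188:260].reshape(-1,3); q=w[abs(w[:,2]-.06)<.006]
print("stand",cv2.minAreaRect((q[:,:2]*1000).astype(np.float32)),np.nanmedian(q[:,2]))
# screw
w=W[215:245,385:415].reshape(-1,3);q=w[(w[:,2]>.124)&(w[:,2]<.142)]
print("screw",len(q),q.mean(0),cv2.minEnclosingCircle((q[:,:2]*1000).astype(np.float32)))
print(W[229,390:410,2].round(3))
for u,v in((176,310),(279,189),(262,130),(340,240),(465,240)): print(W[v,u].round(3))
a=cv2.imread("pics/top.png")
A=cv2.resize(a[205:280,180:265],None,fx=4.6,fy=4.6,interpolation=cv2.INTER_CUBIC);B=cv2.resize(a[212:247,380:420],(394,345),interpolation=cv2.INTER_CUBIC)
cv2.imwrite("pics/c1.png",np.hstack([A,B]))
```

```text
left 109 0.1487783654957232 [0.47936593 0.31251599 0.14926206] ((478.56884765625, 316.3125305175781), (15.241264343261719, 104.74644470214844), 84.42577362060547)
right 50 0.1327329541374017 [0.46180797 0.23280813 0.13250062] ((460.6241760253906, 232.8401641845703), (79.33731842041016, 10.850369453430176), 6.43461799621582)
stand ((469.4344787597656, 279.2220153808594), (150.2032470703125, 70.41477966308594), 76.27649688720703) 0.058434720796189915
screw 70 [ 0.50416781 -0.12446455  0.13005134] ((503.784912109375, -124.84056091308594), 12.450700759887695)
[0.115 0.112 0.114 0.117 0.125 0.131 0.133 0.123 0.125 0.123 0.119 0.12
 0.118 0.125 0.132 0.13  0.116 0.11  0.114 0.087]
[0.332 0.367 0.142]
[0.594 0.143 0.139]
[0.728 0.181 0.124]
[0.481 0.009 0.128]
[ 0.48  -0.255  0.164]
```

View pics/c1.png

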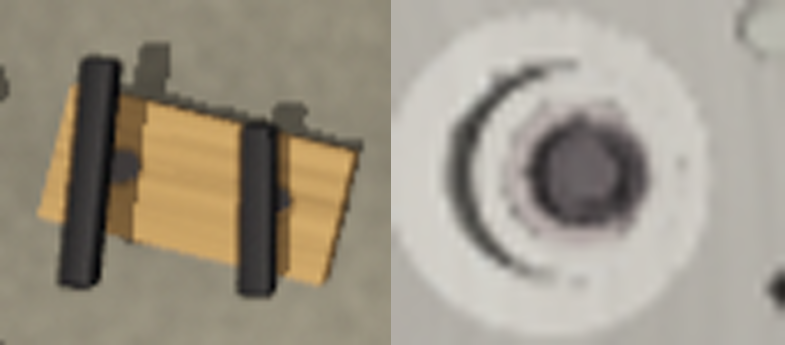

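The crop confirms it: the left bar, crop (88,170), is the longer and higher one, on a steel shaft in the stand. The rotor screw's socket shows at crop (585,172), but its flats can't be read from here. I'll go over the lid and look at the socket from close by with the wrist camera.

Request:
{"method": "step_arm", "body": {"increments": [[[0, 0, 4.8], [0, 0, 0]], [[0, 0, 4.8], [0, 0, 0]], [[0, 0, 4.8], [0, 0, 0]], [[0, 0, 4.8], [0, 0, 0]], [[2.5, 3.6, 1.8], [0, 0, -2]], [[2.5, 3.6, 1.8], [0, 0, -4]], [[2.5, 3.6, 1.8], [0, 0, -4]], [[2.5, 3.6, 1.8], [0, 0, -4]], [[2.5, 3.6, 1.8], [0, 0, -4]], [[2.5, 3.6, 1.8], [0, 0, -4]]], "fingers": 0.5}}

```text
clock: 1.1
tool_pos: [0.3267, -0.3818, 0.5028]
eef_rot: [0.999, -0.051, -0.0, -0.0]
contact_force: [1.9, 0.3, 0.5]
opening: 0.498
finger_force: 0.0
```

Run:
```python
from h import *
from scipy.spatial.transform import Rotation as Ro
s=r.get_state();c=r.calibration("wrist");T=Ro.from_quat(s["eef_rot"]).as_matrix()
C=-c["R"].T@c["t"]
print(s["q"].round(3),s["tool_pos"].round(3),T.round(3)); print("cam in tool",T.T@(C-s["tool_pos"]),"\naxes",(T.T@c["R"].T).round(3),c["fov_y"])
```

```text
[ 0.896  0.286 -0.186  1.349  0.052  1.511 -0.958] [ 0.327 -0.382  0.503] [[ 0.995 -0.101 -0.001]
 [-0.101 -0.995  0.   ]
 [-0.001 -0.    -1.   ]]
cam in tool [ 0.07752865  0.0002735  -0.18248025] 
axes [[ 0.001 -0.955 -0.297]
 [ 1.     0.001 -0.001]
 [ 0.001 -0.297  0.955]] 59.6464471044375
```

Request:
{"method": "step_arm", "body": {"increments": [[[1.8, 4.3, 0], [0, 0, 0]], [[1.8, 4.3, 0], [0, 0, 0]], [[1.8, 4.3, 0], [0, 0, 0]], [[1.8, 4.3, 0], [0, 0, 0]], [[1.8, 4.3, 0], [0, 0, 0]], [[1.8, 4.2, -1], [0, 0, 0]], [[0, 0, -4.9], [0, 0, 0]], [[0, 0, -4.9], [0, 0, 0]], [[0, 0, -4.9], [0, 0, 0]], [[0, 0, -4.9], [0, 0, 0]]]}}

```text
clock: 2.1
tool_pos: [0.4337, -0.1265, 0.2946]
eef_rot: [0.999, -0.049, 0.0, 0.0]
contact_force: [0.8, -0.1, 0.2]
opening: 0.498
finger_force: 0.0
```

Request:
{"method": "step_arm", "body": {"increments": [[[0, 0, -4], [0, 0, 0]], [[0, 0, -3.5], [0, 0, 0]], [[0, 0, -2], [0, 0, 0]], [[0, 0, 0], [0, 0, 0]], [[0, 0, 0], [0, 0, 0]], [[0, 0, 0], [0, 0, 0]], [[0, 0, 0], [0, 0, 0]], [[0, 0, 0], [0, 0, 0]], [[0, 0, 0], [0, 0, 0]], [[0, 0, 0], [0, 0, 0]]]}}

```text
clock: 3.1
tool_pos: [0.4344, -0.1267, 0.2016]
eef_rot: [0.999, -0.049, 0.0, 0.0]
contact_force: [-0.1, -0.0, -0.2]
opening: 0.497
finger_force: 0.0
```

Run:
```python
from h import *
s=r.get_state();print(s["clock"],s["tool_pos"].round(4),s["q"].round(2),s["contact_force"],s["moment"])
p,d,c=snap("wrist","w1")
X=c["R"]@np.array([.504,-.125,.133])+c["t"];F=f(c)
u,v=X[0]/X[2]*F+c["cx"],X[1]/X[2]*F+c["cy"];print(u,v)
u,v=int(u),int(v)
C=p[max(v-30,0):v+30,u-30:u+30,::-1]
cv2.imwrite("pics/c2.png",np.hstack([cv2.resize(C,None,fx=9,fy=9,interpolation=cv2.INTER_CUBIC),cv2.resize(np.ascontiguousarray(p[:,:,::-1]),(240,180)) [[*range(180)]+[179]*360][:C.shape[0]*9]]))
```

```text
3.1 [ 0.4344 -0.1267  0.2016] [ 0.38  0.48 -0.3   2.06  0.24  0.63 -1.75] [-0.0931754  -0.03286798 -0.2414884 ] [ 0.04980247  0.05825167 -0.02016814]
271.9091084980181 108.4931435128501
```

View pics/c2.png

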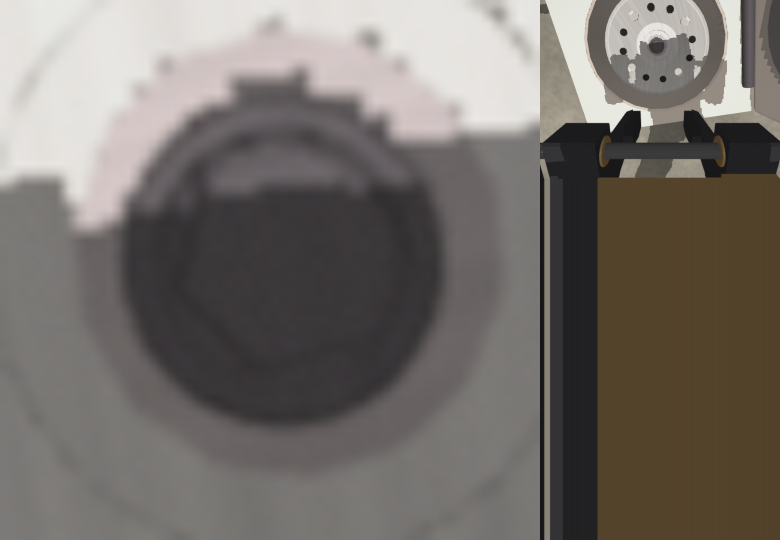

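The wrist view shows the screw head as a dark disc centred at crop (282,265), within 1 px of the prediction, with a faint hexagon inside it. I'll enhance the crop to read the flats.

Run:
```python
from h import *
z=np.load("pics/w1.npz");g=z["p"].astype(float).mean(2)
C=g[78:138,241:301]; C=cv2.resize(C,None,fx=10,fy=10,interpolation=cv2.INTER_CUBIC)
a=np.clip((C-40)/(75-40),0,1)*255
cv2.imwrite("pics/c3.png",cv2.resize(a[100:480,100:500],(600,570)))
W=z["W"];w=W[78:138,241:301].reshape(-1,3);q=w[(w[:,2]>.129)&(w[:,2]<.140)]
print(len(q),q.mean(0),cv2.minEnclosingCircle((q[:,:2]*1000).astype(np.float32)))
print((z["R"].T)[:,:].round(3))
```

```text
636 [ 0.50553566 -0.12486282  0.13248976] ((505.45172119140625, -124.74949645996094), 12.028244972229004)
[[-0.097 -0.951 -0.295]
 [-0.995  0.093  0.03 ]
 [-0.001  0.296 -0.955]][ WARN:0@0.186] global loadsave.cpp:1063 imwrite_ Unsupported depth image for selected encoder is fallbacked to CV_8U.
```

View pics/c3.png

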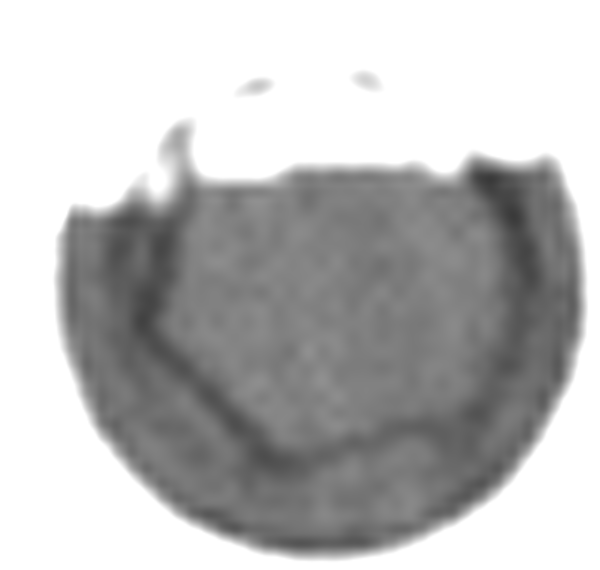

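The enhanced crop shows the hexagon's lower corners at about (145,325), (270,465) and (445,420). I'll fit a hexagon outline to get the angle in world axes.

Run:
```python
from h import *
from scipy.ndimage import map_coordinates as mc
z=np.load("pics/w1.npz");g=z["p"].astype(float).mean(2);R,t=z["R"],z["t"];F,cx,cy=z["k"]
def samp(P):
    X=P@R.T+t; return mc(g,[X[:,1]/X[:,2]*F+cy,X[:,0]/X[:,2]*F+cx],order=1)
res=[]
for h in(.122,.131):
  for th in range(0,60,1):
    a=np.radians(th+60*np.arange(7));
    for rad in(.0080,.0084,.0088,.0092):
      c=np.c_[np.cos(a),np.sin(a)]*rad
      o=np.concatenate([c[i]+(c[i+1]-c[i])*np.linspace(0,1,15)[:,None] for i in range(6)])
      for x in np.arange(.502,.509,.0005):
        for y in np.arange(-.128,-.121,.0005):
          def S(k):
            P=np.c_[o*k+[x,y],np.full(len(o),h)];return samp(P)
          m=S(1); ok=m<60
          if ok.sum()<45: continue
          i=S(.85)[ok]
          res.append((np.mean(m[ok]-i),h,th,rad,round(x,4),round(y,4),ok.sum()))
res.sort()
for h in(.122,.131):
    for q in [q for q in res if q[1]==h][:8]: print(q)
for uv in((145,325),(270,465),(450,420)):
    px=np.array([241+(uv[0]/1.5+100)/10-.45,78+(uv[1]/1.5+100)/10-.45]);ray=R.T@np.array([(px[0]-cx)/F,(px[1]-cy)/F,1]);C=-R.T@t
    print((C+ray*(.122-C[2])/ray[2]).round(4))
```

```text
(np.float64(-4.020304243449009), 0.122, 37, 0.0088, np.float64(0.5055), np.float64(-0.1255), np.int64(61))
(np.float64(-4.002107851091599), 0.122, 36, 0.0088, np.float64(0.5055), np.float64(-0.1255), np.int64(61))
(np.float64(-3.9773697808160065), 0.122, 38, 0.0088, np.float64(0.5055), np.float64(-0.1255), np.int64(62))
(np.float64(-3.967875473116171), 0.122, 39, 0.0088, np.float64(0.5055), np.float64(-0.1255), np.int64(62))
(np.float64(-3.9435990391623004), 0.122, 35, 0.0088, np.float64(0.5055), np.float64(-0.1255), np.int64(62))
(np.float64(-3.942156682366164), 0.122, 40, 0.0088, np.float64(0.5055), np.float64(-0.1255), np.int64(62))
(np.float64(-3.9324852950188394), 0.122, 40, 0.0088, np.float64(0.5055), np.float64(-0.125), np.int64(59))
(np.float64(-3.9242701097590618), 0.122, 41, 0.0088, np.float64(0.5055), np.float64(-0.1255), np.int64(61))
(np.float64(-4.035183003500864), 0.131, 40, 0.0084, np.float64(0.5055), np.float64(-0.1255), np.int64(61))
(np.float64(-4.002500336123068), 0.131, 41, 0.0084, np.float64(0.5055), np.float64(-0.1255), np.int64(61))
(np.float64(-3.9534462984571075), 0.131, 42, 0.0084, np.float64(0.5055), np.float64(-0.1255), np.int64(61))
(np.float64(-3.9343880235858566), 0.131, 39, 0.0084, np.float64(0.5055), np.float64(-0.1255), np.int64(62))
(np.float64(-3.9217381804039797), 0.131, 38, 0.0084, np.float64(0.5055), np.float64(-0.1255), np.int64(62))
(np.float64(-3.9165625429994924), 0.131, 40, 0.0088, np.float64(0.506), np.float64(-0.1255), np.int64(58))
(np.float64(-3.8979376901070273), 0.131, 43, 0.0084, np.float64(0.5055), np.float64(-0.1255), np.int64(61))
(np.float64(-3.893245425863132), 0.131, 37, 0.0084, np.float64(0.5055), np.float64(-0.1255), np.int64(62))
[ 0.504  -0.1165  0.122 ]
[ 0.4972 -0.1215  0.122 ]
[ 0.4984 -0.13    0.122 ]
```

Request:
{"method": "step_arm", "body": {"increments": [[[0.4, 4.4, 1], [0, 0, 8.5]], [[0.4, 4.4, 1], [0, 0, 8.5]], [[0.4, 4.4, 1], [0, 0, 8.5]], [[0.4, 4.4, 0], [0, 0, 8.5]], [[0.4, 4.4, 0], [0, 0, 8.5]], [[0.5, 4.4, 0], [0, 0, 8.5]], [[0.5, 4.4, 0], [0, 0, 8.5]], [[0.5, 4.4, 0], [0, 0, 8.5]], [[0.5, 4.4, 0], [0, 0, 8.5]], [[0.5, 4.4, 0], [0, 0, 8.5]]]}}

```text
clock: 4.15
tool_pos: [0.4793, 0.3149, 0.2313]
eef_rot: [0.768, 0.641, -0.0, 0.0]
contact_force: [1.4, 0.0, -0.1]
opening: 0.497
finger_force: 0.0
```

Request:
{"method": "step_arm", "body": {"increments": [[[0, 0, 0], [0, 0, 8.5]], [[0, 0, 0], [0, 0, 8.5]], [[0, 0, 0], [0, 0, 8.5]], [[0, 0, 0], [0, 0, 8.5]], [[0, 0, 0], [0, 0, 8.5]], [[0, 0, 0], [0, 0, 8.5]], [[0, 0, 0], [0, 0, 8.5]], [[0, 0, 0], [0, 0, 8.5]], [[0, 0, 0], [0, 0, 8.5]], [[0, 0, 0], [0, 0, 8.5]]]}}

```text
clock: 5.15
tool_pos: [0.4794, 0.313, 0.2311]
eef_rot: [0.133, 0.991, -0.0, -0.0]
contact_force: [-0.2, 1.7, -0.2]
opening: 0.503
finger_force: 0.0
```

Request:
{"method": "step_arm", "body": {"increments": [[[0, 0, 0], [0, 0, 8.5]], [[0, 0, 0], [0, 0, 2]], [[0, 0, 0], [0, 0, 0]], [[0, 0, 0], [0, 0, 0]], [[0, 0, 0], [0, 0, 0]], [[0, 0, 0], [0, 0, 0]], [[0, 0, 0], [0, 0, 0]], [[0, 0, 0], [0, 0, 0]], [[0, 0, 0], [0, 0, 0]], [[0, 0, 0], [0, 0, 0]]]}}

```text
clock: 6.15
tool_pos: [0.4792, 0.3133, 0.2314]
eef_rot: [0.045, 0.999, 0.0, 0.0]
contact_force: [0.3, 1.8, -0.3]
opening: 0.506
finger_force: 0.0
```

```bash
cat >> h.py <<'E'
from scipy.spatial.transform import Rotation as Ro
def st():
    s=r.get_state();T=Ro.from_quat(s["eef_rot"]).as_matrix()
    print(s["clock"],"pos",s["tool_pos"].round(4),"yaw %.2f"%np.degrees(np.arctan2(T[1,0],T[0,0])),"tilt",T[:2,2].round(4),"q",s["q"].round(2),"F",s["contact_force"].round(2),"M",s["moment"].round(3),"op",round(s["opening"],3),s["finger_force"])
    return s,T
E
python3 - <<'E'
from h import *
st()
p,d,c=snap("wrist","w2");W=np.load("pics/w2.npz")["W"]
m=(p.astype(int).sum(2)<150)&(W[...,2]>.14)&(W[...,2]<.162)&(abs(W[...,0]-.478)<.08)&(abs(W[...,1]-.316)<.03)
n,l,sx,ce=cv2.connectedComponentsWithStats(m.astype(np.uint8));k=1+sx[1:,4].argmax();q=W[l==k]
print(len(q),np.median(q[:,2]),ce[k],sx[k]);print(cv2.minAreaRect((q[:,:2]*1000).astype(np.float32)))
w=W.reshape(-1,3);q=w[(abs(w[:,2]-.06)<.004)&(abs(w[:,0]-.47)<.1)&(abs(w[:,1]-.28)<.1)]
print(cv2.minAreaRect((q[:,:2]*1000).astype(np.float32)))
E
```

```text
6.15 pos [0.4792 0.3133 0.2314] yaw 174.88 tilt [0.0001 0.    ] q [-0.06  0.8  -1.14  1.67  0.78  1.2   0.08] F [ 0.25  1.82 -0.28] M [ 0.044 -0.143  0.022] op 0.506 0.0
2026 0.1536291516553281 [291.38203356 217.23790721] [ 281  128   24  141 2026]
((479.5694580078125, 318.5926513671875), (16.398754119873047, 107.92337799072266), 84.73545837402344)
((470.60760498046875, 279.0510559082031), (150.3330841064453, 70.50265502929688), 76.09905242919922)
```

View pics/w2.png

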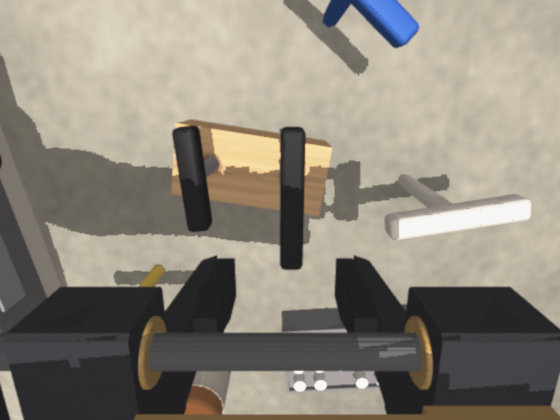

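Over the stand, the large bar runs from (292,130) to (291,268). The small one is at (192,178) and the stand lies between them. The gripper is aligned with the bar to within half a degree. I'll go down and grip.

Request:
{"method": "step_arm", "body": {"increments": [[[0, 0.5, -2], [0, 0, 0]], [[0, 0, -2], [0, 0, 0]], [[0, 0, -2], [0, 0, 0]], [[0, 0, -2], [0, 0, 0]], [[0, 0, -1.5], [0, 0, 0]], [[0, 0, -1.2], [0, 0, 0]], [[0, 0, 0], [0, 0, 0]], [[0, 0, 0], [0, 0, 0]], [[0, 0, 0], [0, 0, 0]], [[0, 0, 0], [0, 0, 0]]]}}

```text
clock: 7.2
tool_pos: [0.4796, 0.3188, 0.1252]
eef_rot: [0.045, 0.999, 0.001, 0.001]
contact_force: [1.3, -0.5, 0.6]
opening: 0.497
finger_force: 0.0
```

```bash
python3 -c "
from h import *
st()"
```

```text
7.2 pos [0.4796 0.3188 0.1252] yaw 174.87 tilt [0.0011 0.0011] q [-0.12  0.93 -1.04  1.77  0.94  1.03 -0.05] F [ 1.32 -0.47  0.62] M [ 0.061 -0.095  0.018] op 0.497 0.0
```

Request:
{"method": "step_arm", "body": {"increments": [[[0, 0, 0], [0, 0, 0]], [[0, 0, 0], [0, 0, 0]], [[0, 0, 0], [0, 0, 0]], [[0, 0, 0], [0, 0, 0]], [[0, 0, 0], [0, 0, 0]], [[0, 0, 0], [0, 0, 0]], [[0, 0, 0], [0, 0, 0]], [[0, 0, 0], [0, 0, 0]], [[0, 0, 0], [0, 0, 0]], [[0, 0, 0], [0, 0, 0]]], "fingers": 0, "grip_force": 50}}

```text
clock: 8.2
tool_pos: [0.4793, 0.3183, 0.1244]
eef_rot: [0.045, 0.999, 0.0, 0.0]
contact_force: [-0.2, 0.1, -0.2]
opening: -0.001
finger_force: 0.0
```

```bash
python3 -c "
from h import *
st()"
```

```text
8.2 pos [0.4793 0.3183 0.1244] yaw 174.87 tilt [0.     0.0001] q [-0.12  0.93 -1.04  1.77  0.94  1.03 -0.05] F [-0.19  0.06 -0.16] M [-0.02  -0.161 -0.043] op -0.001 0.0
```

The fingers shut on nothing, so I'll look.

Run:
```python
from h import *
a,_,_=snap("wrist","w3");b,_,_=snap("scene","s3");c,_,_=snap("top","t3")
R=lambda x,w,h:cv2.resize(np.ascontiguousarray(x[:,:,::-1]),(w,h),interpolation=cv2.INTER_CUBIC)
L=np.vstack([R(a,400,300),R(c[190:300,140:287],400,300)])
cv2.imwrite("pics/c4.png",np.hstack([L,R(b[120:270,290:390],400,600)]))
```

```text
(no output)
```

View pics/c4.png

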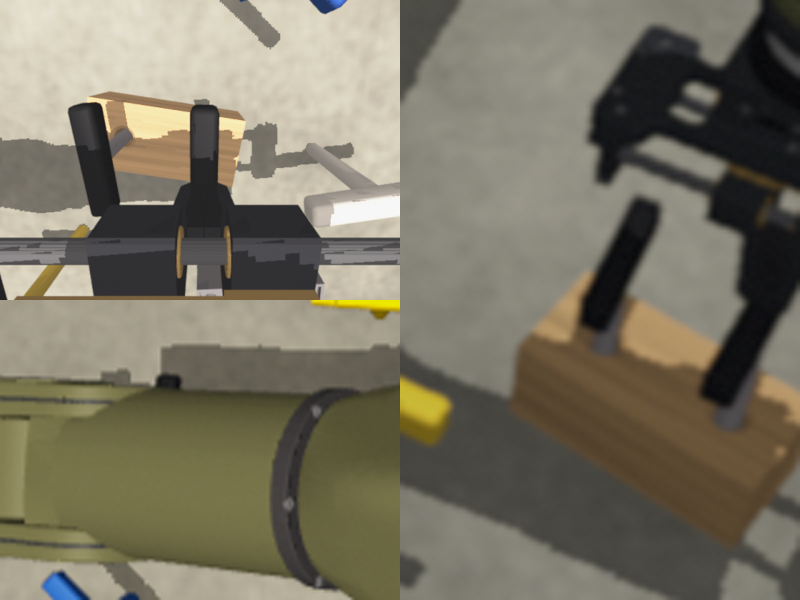

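Run:
```python
from h import *
s,T=st()
for n in("w2","w3"):
    z=np.load(f"pics/{n}.npz");W=z["W"];d=z["d"]
    tp=[.4792,.3133,.2314] if n=="w2" else s["tool_pos"]
    L=(W-tp)@T  # tool coords
    print(n)
    for v in (240,262,275,290,310,330,350):
        print(v,[(u,*(L[v,u]*1000).round().tolist()) for u in range(200,380,12) if d[v,u]>0 and L[v,u,2]<.02][:12])
```

```text
8.35 pos [0.4792 0.3183 0.1243] yaw 174.87 tilt [-0.      0.0001] q [-0.12  0.93 -1.04  1.77  0.94  1.03 -0.05] F [-0.77  1.06  0.22] M [ 0.078 -0.114 -0.014] op 0.005 0.0
w2
240 []
262 [(200, 10.0, -35.0, -44.0), (212, 10.0, -30.0, -44.0), (224, 8.0, -26.0, -41.0), (344, 9.0, 25.0, -41.0), (356, 10.0, 29.0, -44.0), (368, 10.0, 34.0, -44.0)]
275 [(200, 10.0, -33.0, -56.0), (212, 9.0, -29.0, -54.0), (224, 9.0, -24.0, -53.0), (344, 8.0, 23.0, -52.0), (356, 8.0, 28.0, -52.0), (368, 10.0, 32.0, -55.0)]
290 [(200, 8.0, -31.0, -64.0), (212, 8.0, -27.0, -64.0), (224, 6.0, -23.0, -59.0), (344, 5.0, 22.0, -59.0), (356, 9.0, 26.0, -64.0), (368, 8.0, 30.0, -64.0)]
310 [(200, 8.0, -28.0, -76.0), (212, 9.0, -24.0, -77.0), (224, -2.0, -23.0, -61.0), (344, -4.0, 23.0, -58.0), (356, 9.0, 23.0, -78.0), (368, 8.0, 27.0, -76.0)]
330 [(200, 4.0, -27.0, -82.0), (212, 3.0, -24.0, -81.0), (356, 4.0, 23.0, -82.0), (368, 4.0, 27.0, -82.0)]
350 [(200, 24.0, -18.0, -117.0), (212, 25.0, -15.0, -118.0), (224, 25.0, -13.0, -117.0), (236, 24.0, -11.0, -117.0), (248, 24.0, -8.0, -116.0), (260, 25.0, -5.0, -118.0), 
[... 1151 characters left out ...]
320, 32.0, 7.0, -114.0), (332, 33.0, 10.0, -116.0)]
330 [(200, 33.0, -16.0, -123.0), (212, 33.0, -14.0, -122.0), (224, 33.0, -12.0, -123.0), (236, 33.0, -9.0, -123.0), (248, 29.0, -8.0, -116.0), (260, 7.0, -8.0, -85.0), (272, 4.0, -4.0, -81.0), (284, -33.0, -1.0, -29.0), (296, 4.0, 3.0, -82.0), (308, 4.0, 7.0, -82.0), (320, 30.0, 7.0, -118.0), (332, 33.0, 9.0, -122.0)]
350 [(200, 30.0, -16.0, -125.0), (212, 30.0, -14.0, -124.0), (224, 30.0, -12.0, -125.0), (236, 29.0, -10.0, -124.0), (248, 27.0, -8.0, -121.0), (260, 24.0, -5.0, -117.0), (272, 25.0, -3.0, -118.0), (284, 24.0, -0.0, -117.0), (296, 25.0, 2.0, -118.0), (308, 25.0, 5.0, -118.0), (320, 27.0, 7.0, -120.0), (332, 31.0, 9.0, -125.0)]
```

Run:
```python
from h import *
z=np.load("pics/s3.npz");W=z["W"]
tp=np.array([.4792,.3183,.1243]);a=np.radians(174.87);X=np.array([np.cos(a),np.sin(a)])
D=W-tp; lx=D[...,:2]@X; ly=D[...,:2]@np.array([X[1],-X[0]])
for u in range(372,386,2):
    print(u,[(v,*(np.round(1000*np.array([lx[v,u],ly[v,u],W[v,u,2]])).tolist())) for v in range(180,216,3)])
```

```text
372 [(180, 166.0, -55.0, -0.0), (183, 157.0, -51.0, -0.0), (186, 149.0, -48.0, -1.0), (189, 140.0, -44.0, -1.0), (192, 131.0, -40.0, -1.0), (195, 121.0, -37.0, -0.0), (198, 113.0, -33.0, -1.0), (201, 105.0, -29.0, -1.0), (204, -29.0, -3.0, 155.0), (207, -36.0, -1.0, 154.0), (210, -43.0, 2.0, 155.0), (213, -49.0, 5.0, 155.0)]
374 [(180, 168.0, -51.0, 0.0), (183, 158.0, -47.0, 1.0), (186, 150.0, -43.0, 0.0), (189, -9.0, -11.0, 174.0), (192, -8.0, -10.0, 165.0), (195, 123.0, -32.0, 1.0), (198, 116.0, -29.0, -1.0), (201, -19.0, -3.0, 153.0), (204, -25.0, -0.0, 152.0), (207, -34.0, 3.0, 155.0), (210, -38.0, 5.0, 152.0), (213, -48.0, 8.0, 155.0)]
376 [(180, -9.0, -12.0, 200.0), (183, -9.0, -11.0, 193.0), (186, -10.0, -9.0, 185.0), (189, -7.0, -8.0, 174.0), (192, -10.0, -6.0, 170.0), (195, 127.0, -28.0, -1.0), (198, -10.0, -3.0, 153.0), (201, -19.0, 0.0, 155.0), (204, -25.0, 3.0, 155.0), (207, -32.0, 6.0, 155.0), (210, -38.0, 9.0, 154.0), (213, -42.0, 11.0, 150.0)]
378 [(180, -10.0, -9.0, 203.0), (183, -9.0, -7.0, 195.0), (186, -7.0, -6.0, 185.0), (189, -9.0, -4.0, 179.0), (192, -7.0, -3.0,
[... 414 characters left out ...]
10.0, 154.0), (207, -22.0, 12.0, 147.0), (210, 3.0, 10.0, 107.0), (213, 33.0, 7.0, 60.0)]
382 [(180, -9.0, -2.0, 206.0), (183, -8.0, -0.0, 197.0), (186, -8.0, 1.0, 189.0), (189, -7.0, 3.0, 181.0), (192, -7.0, 5.0, 173.0), (195, -7.0, 6.0, 164.0), (198, -6.0, 8.0, 155.0), (201, -12.0, 10.0, 154.0), (204, -12.0, 12.0, 145.0), (207, 98.0, -2.0, 2.0), (210, 90.0, 2.0, 1.0), (213, 35.0, 11.0, 60.0)]
384 [(180, -5.0, 1.0, 204.0), (183, 3.0, 1.0, 187.0), (186, -9.0, 5.0, 193.0), (189, -6.0, 6.0, 182.0), (192, -7.0, 8.0, 175.0), (195, -7.0, 10.0, 167.0), (198, -8.0, 12.0, 160.0), (201, 1.0, 12.0, 141.0), (204, 108.0, -1.0, 2.0), (207, 102.0, 2.0, -0.0), (210, 94.0, 5.0, -1.0), (213, 83.0, 9.0, 2.0)]
```

Both cameras show the same thing. The real fingertips end about 37 mm above the reported TCP, at z≈0.161 against 0.124, centred in x and y, and they closed above the bar. I'll allow for that offset: open, go down another 37 mm, then grip.

Request:
{"method": "step_arm", "body": {"increments": [[[0, 0, 0.5], [0, 0, 0]], [[0, 0, 0], [0, 0, 0]], [[0, 0, 0], [0, 0, 0]], [[0, 0, 0], [0, 0, 0]], [[0, 0, 0], [0, 0, 0]], [[0, 0, -1], [0, 0, 0]], [[0, 0, -1], [0, 0, 0]], [[0, 0, -1], [0, 0, 0]], [[0, 0, -1.2], [0, 0, 0]], [[0, 0, 0], [0, 0, 0]]], "fingers": 0.5}}

```text
clock: 9.35
tool_pos: [0.4784, 0.3171, 0.0851]
eef_rot: [0.045, 0.999, -0.001, -0.001]
contact_force: [0.3, -0.3, -0.8]
opening: 0.505
finger_force: 0.0
```

Request:
{"method": "step_arm", "body": {"increments": [[[0, 0, 0], [0, 0, 0]], [[0, 0, 0], [0, 0, 0]], [[0, 0, 0], [0, 0, 0]], [[0, 0, 0], [0, 0, 0]], [[0, 0, 0], [0, 0, 0]], [[0, 0, 0], [0, 0, 0]], [[0, 0, 0], [0, 0, 0]], [[0, 0, 0], [0, 0, 0]], [[0, 0, 0], [0, 0, 0]], [[0, 0, 0], [0, 0, 0]]], "fingers": 0, "grip_force": 50}}

```text
clock: 10.35
tool_pos: [0.4794, 0.3187, 0.0877]
eef_rot: [0.045, 0.999, 0.0, 0.0]
contact_force: [-0.3, -1.0, 5.3]
opening: 0.194
finger_force: 50.0
```

```bash
python3 -c "
from h import *
st()"
```

```text
10.35 pos [0.4794 0.3187 0.0877] yaw 174.87 tilt [0.0005 0.0007] q [-0.14  0.98 -1.    1.79  1.    0.98 -0.09] F [-0.35 -1.01  5.32] M [-0.033 -0.137  0.076] op 0.194 49.991970397531986
```

The key is gripped, with 17 mm opening and 50 N. Tip z equals reported z minus 0.078. I'll lift it straight out and carry it to the socket, turning the bar to about -21.5° to match the flats.

Request:
{"method": "step_arm", "body": {"increments": [[[0, 0, 1], [0, 0, 0]], [[0, 0, 2], [0, 0, 0]], [[0, 0, 2], [0, 0, 0]], [[0, 0, 2], [0, 0, 0]], [[0, 0, 2], [0, 0, 0]], [[0, 0, 2.5], [0, 0, 0]], [[0, 0, 2.5], [0, 0, 0]], [[0, 0, 2.5], [0, 0, 0]], [[0, 0, 2.5], [0, 0, 0]], [[0, 0, 1], [0, 0, 0]]]}}

```text
clock: 11.35
tool_pos: [0.4792, 0.319, 0.2894]
eef_rot: [0.045, 0.999, 0.001, 0.001]
contact_force: [-0.7, 0.6, -3.0]
opening: 0.195
finger_force: 50.0
```

Request:
{"method": "step_arm", "body": {"increments": [[[0, -2, 0], [0, 0, 0]], [[0.3, -4.5, 0], [0, 0, -2]], [[0.3, -4.8, 0], [0, 0, -2]], [[0.3, -4.8, 0], [0, 0, -2]], [[0.3, -4.8, 0], [0, 0, -2]], [[0.3, -4.8, 0], [0, 0, -2]], [[0.3, -4.8, 0], [0, 0, -2]], [[0.3, -4.8, 0], [0, 0, -2]], [[0.2, -4.8, 0], [0, 0, -2]], [[0.2, -3, 0], [0, 0, -0.4]]]}}

```text
clock: 12.35
tool_pos: [0.5028, -0.1177, 0.2858]
eef_rot: [0.19, 0.982, -0.001, -0.001]
contact_force: [0.8, 0.6, -2.3]
opening: 0.2
finger_force: 50.0
```

```bash
python3 -c "
from h import *
st()"
```

```text
12.35 pos [ 0.5028 -0.1177  0.2858] yaw 158.15 tilt [-0.0034 -0.002 ] q [ 0.83  0.69 -1.24  1.74  0.7   1.23  0.59] F [ 0.78  0.64 -2.25] M [ 0.077 -0.164  0.034] op 0.2 49.98977489769459
```

Request:
{"method": "step_arm", "body": {"increments": [[[0.3, -1.2, 0], [0, 0, 0]], [[0, 0, -2], [0, 0, 0]], [[0, 0, -2], [0, 0, 0]], [[0, 0, -1.5], [0, 0, 0]], [[0, 0, -1], [0, 0, 0]], [[0, 0, -0.4], [0, 0, 0]], [[0, 0, 0], [0, 0, 0]], [[0, 0, 0], [0, 0, 0]], [[0, 0, 0], [0, 0, 0]], [[0, 0, 0], [0, 0, 0]]]}}

```text
clock: 13.35
tool_pos: [0.5076, -0.1246, 0.2189]
eef_rot: [0.187, 0.982, 0.0, 0.001]
contact_force: [-1.4, -0.4, -1.9]
opening: 0.198
finger_force: 50.0
```

Run:
```python
from h import *
st()
p,d,c=snap("wrist","w4");b,_,_=snap("scene","s4")
R=lambda x,w,h:cv2.resize(np.ascontiguousarray(x[:,:,::-1]),(w,h),interpolation=cv2.INTER_CUBIC)
cv2.imwrite("pics/c5.png",np.hstack([R(p[:,140:420],400,600),R(b[70:220,140:240],400,600)]))
```

```text
13.35 pos [ 0.5076 -0.1246  0.2189] yaw 158.47 tilt [ 0.001  -0.0001] q [ 0.8   0.77 -1.18  1.83  0.8   1.12  0.53] F [-1.44 -0.43 -1.86] M [ 0.023 -0.1   -0.015] op 0.198 49.989197216928005
```

View pics/c5.png

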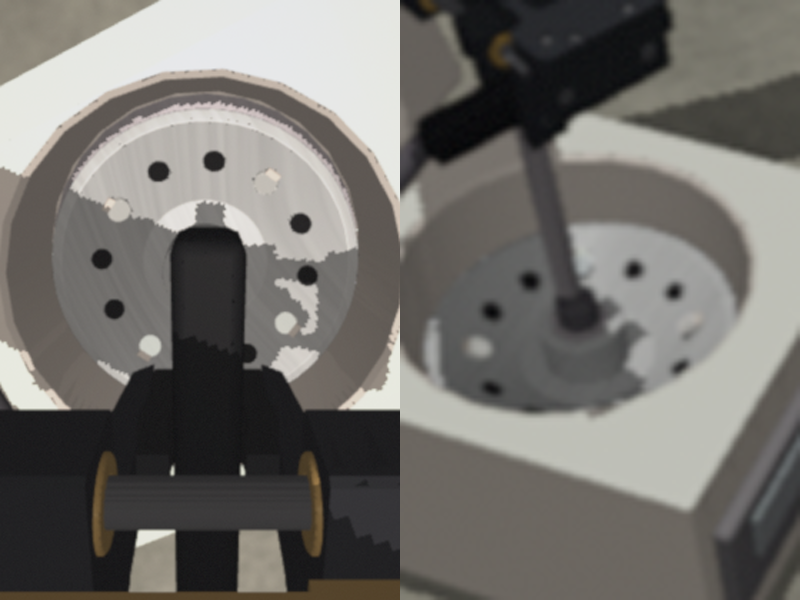

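The wrist view shows the bar held symmetrically between the fingers. The scene view shows the shaft tip just over the screw head at crop (575,310). Measured x is about 2.5 mm too far, so I'll check the bar's end in the hand before correcting.

Run:
```python
from h import *
s,T=st()
z=np.load("pics/w4.npz");L=(z["W"]-s["tool_pos"])@T*1000
m=(abs(L[...,2]+66)<6)&(abs(L[...,1])<15)&(L[...,0]>15)&(z["p"].astype(int).sum(2)<170)
q=L[m];print(len(q),q[:,0].max(),np.percentile(q[:,0],[98,99.5]),np.median(q[:,2]))
for a,b in((18,25),(25,35),(35,45),(45,52)):
    k=q[(q[:,0]>a)&(q[:,0]<b)];print(a,len(k),k[:,1].min() if len(k) else 0,k[:,1].max() if len(k) else 0,k[:,2].mean() if len(k) else 0)
# shaft/tip seen by the scene camera: xy at heights
z=np.load("pics/s4.npz");W=z["W"]
for h in(.15,.165,.18,.195):
    k=W[(abs(W[...,2]-h)<.006)&(abs(W[...,0]-.505)<.025)&(abs(W[...,1]+.125)<.025)];print(h,len(k),k.mean(0).round(4))
C=-z["R"].T@z["t"];print(C)
```

```text
13.45 pos [ 0.5074 -0.1247  0.2187] yaw 158.47 tilt [ 0.0006 -0.0001] q [ 0.8   0.77 -1.18  1.83  0.8   1.12  0.53] F [-0.15  0.13 -2.18] M [ 0.021 -0.087  0.036] op 0.201 49.98919911682606
5576 53.94016379276414 [53.32498038 53.75523105] -66.05670480077768
18 895 -8.782842495070026 9.035812657189831 -65.97420812755091
25 1372 -8.500965343393206 9.086024127886239 -66.00040319085247
35 1461 -8.3950728882613 9.092537872973852 -66.01183599692058
45 1105 -8.189095874863385 8.998922714495224 -65.94567700720161
0.15 26 [ 0.5109 -0.1179  0.1502]
0.165 25 [ 0.5106 -0.1178  0.1644]
0.18 32 [ 0.5113 -0.1185  0.1799]
0.195 32 [ 0.5113 -0.1183  0.195 ]
[1.05163736 0.3604681  0.82040512]
```

Request:
{"method": "step_arm", "body": {"increments": [[[-0.25, 0, 0], [0, 0, 0]], [[0, 0, -0.2], [0, 0, 0]], [[0, 0, -0.2], [0, 0, 0]], [[0, 0, -0.2], [0, 0, 0]], [[0, 0, -0.1], [0, 0, 0]], [[0, 0, -0.1], [0, 0, 0]], [[0, 0, -0.1], [0, 0, 0]], [[0, 0, -0.1], [0, 0, 0]], [[0, 0, -0.1], [0, 0, 0]], [[0, 0, 0], [0, 0, 0]]]}}

```text
clock: 14.45
tool_pos: [0.5047, -0.1246, 0.2073]
eef_rot: [0.187, 0.982, 0.0, -0.0]
contact_force: [-0.4, 1.3, -2.5]
opening: 0.194
finger_force: 50.0
```

```bash
python3 -c "
from h import *
st();st()"
```

```text
14.45 pos [ 0.5047 -0.1246  0.2073] yaw 158.48 tilt [-0.      0.0001] q [ 0.8   0.78 -1.17  1.85  0.82  1.09  0.51] F [-0.36  1.31 -2.52] M [ 0.019 -0.138  0.058] op 0.194 49.98935624957085
14.45 pos [ 0.5047 -0.1246  0.2073] yaw 158.48 tilt [-0.      0.0001] q [ 0.8   0.78 -1.17  1.85  0.82  1.09  0.51] F [-0.36  1.31 -2.52] M [ 0.019 -0.138  0.058] op 0.194 49.98935624957085
```

Request:
{"method": "step_arm", "body": {"increments": [[[0, 0, -0.1], [0, 0, 0]], [[0, 0, 0], [0, 0, 0]], [[0, 0, -0.1], [0, 0, 0]], [[0, 0, 0], [0, 0, 0]], [[0, 0, -0.1], [0, 0, 0]], [[0, 0, 0], [0, 0, 0]], [[0, 0, 0], [0, 0, 0]], [[0, 0, 0], [0, 0, 0]], [[0, 0, 0], [0, 0, 0]], [[0, 0, 0], [0, 0, 0]]]}}

```text
clock: 15.45
tool_pos: [0.5047, -0.1247, 0.2043]
eef_rot: [0.187, 0.982, -0.0, -0.0]
contact_force: [-0.3, -0.2, -2.7]
opening: 0.199
finger_force: 50.0
```

```bash
python3 -c "
from h import *
st()"
```

```text
15.45 pos [ 0.5047 -0.1247  0.2043] yaw 158.48 tilt [-0.0001 -0.    ] q [ 0.8   0.79 -1.17  1.85  0.83  1.09  0.5 ] F [-0.33 -0.16 -2.71] M [ 0.001 -0.011  0.055] op 0.199 49.990600906312466
```

Request:
{"method": "step_arm", "body": {"increments": [[[0, 0, -0.1], [0, 0, 0]], [[0, 0, 0], [0, 0, 0]], [[0, 0, -0.1], [0, 0, 0]], [[0, 0, 0], [0, 0, 0]], [[0, 0, -0.1], [0, 0, 0]], [[0, 0, 0], [0, 0, 0]], [[0, 0, -0.1], [0, 0, 0]], [[0, 0, 0], [0, 0, 0]], [[0, 0, 0], [0, 0, 0]], [[0, 0, 0], [0, 0, 0]]]}}

```text
clock: 16.45
tool_pos: [0.5047, -0.1247, 0.2003]
eef_rot: [0.187, 0.982, 0.0, -0.0]
contact_force: [-1.1, 0.1, -1.9]
opening: 0.193
finger_force: 50.0
```

```bash
python3 -c "
from h import *
st()"
```

```text
16.45 pos [ 0.5047 -0.1247  0.2003] yaw 158.48 tilt [0.     0.0001] q [ 0.8   0.79 -1.16  1.86  0.83  1.08  0.5 ] F [-1.13  0.15 -1.94] M [ 0.012 -0.043 -0.021] op 0.193 49.99049495905638
```

Request:
{"method": "step_arm", "body": {"increments": [[[0, 0, -0.05], [0, 0, 0]], [[0, 0, 0], [0, 0, 0]], [[0, 0, -0.05], [0, 0, 0]], [[0, 0, 0], [0, 0, 0]], [[0, 0, 0], [0, 0, 0]], [[0, 0, 0], [0, 0, 0]], [[0, 0, 0], [0, 0, 0]], [[0, 0, 0], [0, 0, 0]], [[0, 0, 0], [0, 0, 0]], [[0, 0, 0], [0, 0, 0]]]}}

```text
clock: 17.45
tool_pos: [0.5051, -0.1245, 0.1997]
eef_rot: [0.187, 0.982, 0.0, 0.0]
contact_force: [-1.6, -0.3, 5.0]
opening: 0.193
finger_force: 50.0
```

```bash
python3 -c "
from h import *
st()"
```

```text
17.45 pos [ 0.5051 -0.1245  0.1997] yaw 158.48 tilt [0.0007 0.0002] q [ 0.8   0.79 -1.16  1.86  0.83  1.08  0.5 ] F [-1.63 -0.26  4.99] M [-0.094  0.091 -0.011] op 0.193 50.000901371240616
```

The force rises to about 7.5 N net exactly at the predicted full depth (tip z 0.122), so the key is home. I'll turn it clockwise.

Request:
{"method": "step_arm", "body": {"increments": [[[0, 0, 0], [0, 0, -3]], [[0, 0, 0], [0, 0, -5]], [[0, 0, 0], [0, 0, -5]], [[0, 0, 0], [0, 0, -5]], [[0, 0, 0], [0, 0, -5]], [[0, 0, 0], [0, 0, -5]], [[0, 0, 0], [0, 0, -5]], [[0, 0, 0], [0, 0, -5]], [[0, 0, 0], [0, 0, -2]], [[0, 0, 0], [0, 0, 0]]]}}

```text
clock: 18.45
tool_pos: [0.5049, -0.1245, 0.1996]
eef_rot: [0.511, 0.86, 0.0, 0.0]
contact_force: [-1.0, -0.6, 5.3]
opening: 0.199
finger_force: 50.0
```

```bash
cat >> h.py <<'E'
def avg(n=6):
    M=[];
    for _ in range(n):
        s=r.get_state();M.append(np.r_[s["contact_force"],s["moment"],s["tool_pos"]]);r.snapshot("top")
    st();print("mean F",np.mean(M,0)[:3].round(2),"M",np.mean(M,0)[3:6].round(3),"+-",np.std(M,0)[5].round(3),"pos",np.mean(M,0)[6:].round(4))
E
python3 -c "
from h import *
avg()"
```

```text
18.75 pos [ 0.505  -0.1246  0.1996] yaw 118.56 tilt [0.0006 0.    ] q [ 0.73  0.72 -0.99  1.86  0.73  0.97 -0.09] F [-0.23 -0.96  6.17] M [-0.072  0.175  0.119] op 0.198 50.02590849995613
mean F [-1.24 -0.38  6.31] M [-0.091  0.18   0.095] +- 0.03 pos [ 0.505  -0.1245  0.1996]
```

Request:
{"method": "step_arm", "body": {"increments": [[[0, 0, 0], [0, 0, -2]], [[0, 0, 0], [0, 0, -3]], [[0, 0, 0], [0, 0, -3]], [[0, 0, 0], [0, 0, -3]], [[0, 0, 0], [0, 0, -3]], [[0, 0, 0], [0, 0, 0]], [[0, 0, 0], [0, 0, 0]], [[0, 0, 0], [0, 0, 0]], [[0, 0, 0], [0, 0, 0]], [[0, 0, 0], [0, 0, 0]]]}}

```text
clock: 19.75
tool_pos: [0.505, -0.1245, 0.1996]
eef_rot: [0.612, 0.791, 0.0, 0.0]
contact_force: [-1.2, 0.6, 6.5]
opening: 0.199
finger_force: 50.0
```

```bash
python3 -c "
from h import *
avg()"
```

```text
20.05 pos [ 0.505  -0.1245  0.1996] yaw 104.57 tilt [0.0007 0.0001] q [ 0.7   0.69 -0.92  1.86  0.68  0.94 -0.29] F [-1.88 -0.44  6.39] M [-0.07   0.233  0.103] op 0.193 50.02406548708677
mean F [-1.08  0.12  6.26] M [-0.062  0.217  0.076] +- 0.047 pos [ 0.505  -0.1245  0.1996]
```

Request:
{"method": "step_arm", "body": {"increments": [[[0, 0, 0], [0, 0, -2]], [[0, 0, 0], [0, 0, -2]], [[0, 0, 0], [0, 0, -2]], [[0, 0, 0], [0, 0, 0]], [[0, 0, 0], [0, 0, 0]], [[0, 0, 0], [0, 0, 0]], [[0, 0, 0], [0, 0, 0]], [[0, 0, 0], [0, 0, 0]], [[0, 0, 0], [0, 0, 0]], [[0, 0, 0], [0, 0, 0]]]}}

```text
clock: 21.05
tool_pos: [0.505, -0.1245, 0.1996]
eef_rot: [0.652, 0.758, 0.0, 0.0]
contact_force: [-0.9, -0.5, 6.5]
opening: 0.198
finger_force: 50.0
```

```bash
python3 -c "
from h import *
avg(10)"
```

```text
21.55 pos [ 0.505  -0.1245  0.1996] yaw 98.58 tilt [0.0008 0.0001] q [ 0.68  0.68 -0.89  1.86  0.67  0.92 -0.38] F [-1.29 -0.87  5.77] M [-0.069  0.301  0.147] op 0.195 50.02529237419367
mean F [-1.06 -0.19  6.24] M [-0.072  0.238  0.094] +- 0.026 pos [ 0.505  -0.1245  0.1996]
```

Request:
{"method": "step_arm", "body": {"increments": [[[0, 0, 0], [0, 0, -2]], [[0, 0, 0], [0, 0, -2]], [[0, 0, 0], [0, 0, -1]], [[0, 0, 0], [0, 0, 0]], [[0, 0, 0], [0, 0, 0]], [[0, 0, 0], [0, 0, 0]], [[0, 0, 0], [0, 0, 0]], [[0, 0, 0], [0, 0, 0]], [[0, 0, 0], [0, 0, 0]], [[0, 0, 0], [0, 0, 0]]]}}

```text
clock: 22.55
tool_pos: [0.505, -0.1245, 0.1996]
eef_rot: [0.685, 0.729, 0.0, 0.0]
contact_force: [-0.5, -0.2, 6.5]
opening: 0.198
finger_force: 50.0
```

```bash
python3 -c "
from h import *
avg(10)"
```

```text
23.05 pos [ 0.5051 -0.1245  0.1996] yaw 93.58 tilt [0.0008 0.0001] q [ 0.67  0.68 -0.87  1.86  0.65  0.91 -0.45] F [-0.29 -0.22  5.14] M [-0.023  0.197  0.111] op 0.197 50.026579946279526
mean F [-0.91 -0.19  6.26] M [-0.062  0.212  0.118] +- 0.023 pos [ 0.5051 -0.1245  0.1996]
```

Request:
{"method": "step_arm", "body": {"increments": [[[0, 0, 0], [0, 0, -2]], [[0, 0, 0], [0, 0, -2]], [[0, 0, 0], [0, 0, 0]], [[0, 0, 0], [0, 0, 0]], [[0, 0, 0], [0, 0, 0]], [[0, 0, 0], [0, 0, 0]], [[0, 0, 0], [0, 0, 0]], [[0, 0, 0], [0, 0, 0]], [[0, 0, 0], [0, 0, 0]], [[0, 0, 0], [0, 0, 0]]]}}

```text
clock: 24.05
tool_pos: [0.5051, -0.1245, 0.1996]
eef_rot: [0.71, 0.704, 0.0, 0.0]
contact_force: [-1.0, 0.1, 6.5]
opening: 0.199
finger_force: 50.0
```

```bash
python3 -c "
from h import *
avg(10)"
```

```text
24.55 pos [ 0.5051 -0.1245  0.1996] yaw 89.57 tilt [0.0008 0.0001] q [ 0.66  0.67 -0.85  1.86  0.64  0.9  -0.51] F [-1.26  1.29  5.72] M [-0.045  0.233  0.082] op 0.197 50.0225393101573
mean F [-1.03 -0.18  6.35] M [-0.062  0.206  0.092] +- 0.032 pos [ 0.5051 -0.1245  0.1996]
```

Request:
{"method": "step_arm", "body": {"increments": [[[0, 0, 0], [0, 0, -2]], [[0, 0, 0], [0, 0, -2]], [[0, 0, 0], [0, 0, -1]], [[0, 0, 0], [0, 0, 0]], [[0, 0, 0], [0, 0, 0]], [[0, 0, 0], [0, 0, 0]], [[0, 0, 0], [0, 0, 0]], [[0, 0, 0], [0, 0, 0]], [[0, 0, 0], [0, 0, 0]], [[0, 0, 0], [0, 0, 0]]]}}

```text
clock: 25.55
tool_pos: [0.5051, -0.1245, 0.1996]
eef_rot: [0.74, 0.673, 0.0, 0.0]
contact_force: [-0.6, 0.1, 6.8]
opening: 0.195
finger_force: 50.0
```

```bash
python3 -c "
from h import *
avg(10)
w,d,c=snap('wrist','w5')
s,T=st();L=(np.load('pics/w5.npz')['W']-s['tool_pos'])@T*1000
m=(abs(L[...,2]+66)<6)&(abs(L[...,1])<15)&(L[...,0]>18)&(w.astype(int).sum(2)<170);q=L[m]
for a in(20,30,40,48):
    k=q[abs(q[:,0]-a)<3];print(a,k[:,1].min(),k[:,1].max(),k[:,2].mean())
"
```

```text
26.05 pos [ 0.5051 -0.1245  0.1996] yaw 84.58 tilt [0.0008 0.0001] q [ 0.65  0.66 -0.83  1.86  0.62  0.89 -0.58] F [-0.98 -0.31  5.59] M [-0.05   0.2    0.079] op 0.201 50.02333581447601
mean F [-0.83 -0.05  6.4 ] M [-0.051  0.208  0.116] +- 0.02 pos [ 0.5051 -0.1245  0.1996]
26.1 pos [ 0.5051 -0.1245  0.1996] yaw 84.58 tilt [0.0008 0.0001] q [ 0.65  0.66 -0.83  1.86  0.62  0.89 -0.58] F [-1.55  0.79  5.46] M [-0.065  0.179  0.081] op 0.196 50.02333045005798
20 -8.180956294341977 9.452270599244263 -65.76508106074162
30 -7.9702166976101125 9.561141901029224 -65.81468090860115
40 -8.215619171347736 9.428822381530944 -65.84924761843882
48 -7.954130149457757 9.619541584256194 -65.77327287286468
```

Request:
{"method": "step_arm", "body": {"increments": [[[0, 0, 0], [0, 0, -2]], [[0, 0, 0], [0, 0, -2]], [[0, 0, 0], [0, 0, 0]], [[0, 0, 0], [0, 0, 0]], [[0, 0, 0], [0, 0, 0]], [[0, 0, 0], [0, 0, 0]], [[0, 0, 0], [0, 0, 0]], [[0, 0, 0], [0, 0, 0]], [[0, 0, 0], [0, 0, 0]], [[0, 0, 0], [0, 0, 0]]]}}

```text
clock: 27.1
tool_pos: [0.5051, -0.1244, 0.1996]
eef_rot: [0.763, 0.647, 0.0, 0.0]
contact_force: [-1.1, 1.3, 6.4]
opening: 0.198
finger_force: 50.1
```

```bash
python3 -c "
from h import *
avg(10)"
```

```text
27.6 pos [ 0.5051 -0.1244  0.1996] yaw 80.61 tilt [0.0009 0.0001] q [ 0.64  0.66 -0.81  1.87  0.61  0.88 -0.63] F [-1.05  0.    5.57] M [0.009 0.208 0.174] op 0.2 50.05340661853552
mean F [-0.98  0.31  6.09] M [-0.044  0.199  0.194] +- 0.024 pos [ 0.5051 -0.1244  0.1996]
```

The moment has risen clearly, from 0.10 to 0.19 N m. One small turn more will confirm it.

Request:
{"method": "step_arm", "body": {"increments": [[[0, 0, 0], [0, 0, -2]], [[0, 0, 0], [0, 0, 0]], [[0, 0, 0], [0, 0, 0]], [[0, 0, 0], [0, 0, 0]], [[0, 0, 0], [0, 0, 0]], [[0, 0, 0], [0, 0, 0]], [[0, 0, 0], [0, 0, 0]], [[0, 0, 0], [0, 0, 0]], [[0, 0, 0], [0, 0, 0]], [[0, 0, 0], [0, 0, 0]]]}}

```text
clock: 28.6
tool_pos: [0.5051, -0.1244, 0.1996]
eef_rot: [0.774, 0.633, 0.0, 0.0]
contact_force: [-1.6, 0.2, 6.1]
opening: 0.202
finger_force: 50.1
```

```bash
python3 -c "
from h import *
avg(10)"
```

```text
29.1 pos [ 0.5051 -0.1244  0.1996] yaw 78.62 tilt [0.0009 0.0001] q [ 0.63  0.66 -0.8   1.87  0.6   0.88 -0.66] F [-1.    0.17  4.69] M [-0.06   0.216  0.27 ] op 0.2 50.079908184707165
mean F [-0.67 -0.01  5.87] M [-0.045  0.179  0.248] +- 0.032 pos [ 0.5051 -0.1244  0.1996]
```

The screw is tight at about 1.3 rad. I'll relieve the twist within the hex slack and lift straight out.

Request:
{"method": "step_arm", "body": {"increments": [[[0, 0, 0], [0, 0, 2]], [[0, 0, 0], [0, 0, 1]], [[0, 0, 0.3], [0, 0, 0]], [[0, 0, 0.6], [0, 0, 0]], [[0, 0, 0.6], [0, 0, 0]], [[0, 0, 1], [0, 0, 0]], [[0, 0, 1.5], [0, 0, 0]], [[0, 0, 2], [0, 0, 0]], [[0, 0, 2], [0, 0, 0]], [[0, 0, 1], [0, 0, 0]]]}}

```text
clock: 30.1
tool_pos: [0.5058, -0.1241, 0.2921]
eef_rot: [0.758, 0.653, 0.001, 0.001]
contact_force: [0.3, -0.9, -3.1]
opening: 0.2
finger_force: 50.0
```

```bash
python3 -c "
from h import *
st()"
```

```text
30.1 pos [ 0.5058 -0.1241  0.2921] yaw 81.49 tilt [ 0.0039 -0.0005] q [ 0.7   0.55 -0.89  1.74  0.48  1.08 -0.5 ] F [ 0.28 -0.89 -3.08] M [-0.063 -0.13   0.003] op 0.2 49.98930975794792
```

Request:
{"method": "step_arm", "body": {"increments": [[[-0.2, 4.0, 0], [0, 0, 8.5]], [[-0.3, 4.5, 0], [0, 0, 8.5]], [[-0.3, 4.5, 0], [0, 0, 8.5]], [[-0.3, 4.5, 0], [0, 0, 8.5]], [[-0.3, 4.5, 0], [0, 0, 8.5]], [[-0.3, 4.5, 0], [0, 0, 8.5]], [[-0.3, 4.5, 0], [0, 0, 8.5]], [[-0.3, 4.5, 0], [0, 0, 8.5]], [[-0.2, 4.5, 0], [0, 0, 8.5]], [[-0.1, 4.3, 0], [0, 0, 8.5]]]}}

```text
clock: 31.1
tool_pos: [0.4784, 0.32, 0.2897]
eef_rot: [0.115, 0.993, -0.0, 0.0]
contact_force: [1.7, -0.5, -2.2]
opening: 0.199
finger_force: 50.0
```

Request:
{"method": "step_arm", "body": {"increments": [[[0, 0, 0], [0, 0, 8.4]], [[0, 0, 0], [0, 0, 0]], [[0, 0, -2], [0, 0, 0]], [[0, 0, -2], [0, 0, 0]], [[0, 0, -2], [0, 0, 0]], [[0, 0, -2], [0, 0, 0]], [[0, 0, -2], [0, 0, 0]], [[0, 0, 0], [0, 0, 0]], [[0, 0, 0], [0, 0, 0]], [[0, 0, 0], [0, 0, 0]]]}}

```text
clock: 32.1
tool_pos: [0.4794, 0.3185, 0.1907]
eef_rot: [0.046, 0.999, 0.001, 0.001]
contact_force: [-0.0, 0.9, -2.7]
opening: 0.195
finger_force: 50.0
```

```bash
python3 -c "
from h import *
avg(4)"
```

```text
32.3 pos [0.479  0.3186 0.1902] yaw 174.84 tilt [0.0011 0.0008] q [-0.07  0.87 -1.15  1.71  0.87  1.16  0.  ] F [-0.66  0.9  -2.98] M [ 0.04  -0.128  0.011] op 0.196 49.989285953342915
mean F [-0.05  0.25 -2.01] M [ 0.059 -0.109 -0.019] +- 0.032 pos [0.4793 0.3186 0.1906]
```

Request:
{"method": "step_arm", "body": {"increments": [[[0, 0, -2], [0, 0, 0]], [[0, 0, -1.5], [0, 0, 0]], [[0, 0, -1], [0, 0, 0]], [[0, 0, -0.5], [0, 0, 0]], [[0, 0, -0.5], [0, 0, 0]], [[0, 0, -0.5], [0, 0, 0]], [[0, 0, 0], [0, 0, 0]], [[0, 0, 0], [0, 0, 0]], [[0, 0, 0], [0, 0, 0]], [[0, 0, 0], [0, 0, 0]]]}}

```text
clock: 33.3
tool_pos: [0.4789, 0.3185, 0.1297]
eef_rot: [0.045, 0.999, 0.0, 0.0]
contact_force: [-0.1, -0.4, -2.0]
opening: 0.197
finger_force: 50.0
```

```bash
python3 -c "
from h import *
st()"
```

```text
33.3 pos [0.4789 0.3185 0.1297] yaw 174.87 tilt [0.0005 0.0005] q [-0.1   0.94 -1.09  1.77  0.96  1.07 -0.07] F [-0.09 -0.43 -2.  ] M [ 0.058 -0.159  0.011] op 0.197 49.989272095263004
```

Tip 8 mm into the mouth, no contact. I'll go on to just above the floor (4.1 cm).

Request:
{"method": "step_arm", "body": {"increments": [[[0, 0, -0.5], [0, 0, 0]], [[0, 0, -0.5], [0, 0, 0]], [[0, 0, -0.5], [0, 0, 0]], [[0, 0, -0.5], [0, 0, 0]], [[0, 0, -0.5], [0, 0, 0]], [[0, 0, -0.5], [0, 0, 0]], [[0, 0, -0.5], [0, 0, 0]], [[0, 0, -0.5], [0, 0, 0]], [[0, 0, -0.1], [0, 0, 0]], [[0, 0, 0], [0, 0, 0]]]}}

```text
clock: 34.3
tool_pos: [0.4787, 0.3184, 0.0882]
eef_rot: [0.045, 0.999, 0.0, -0.0]
contact_force: [-0.7, 0.2, -3.0]
opening: 0.201
finger_force: 50.0
```

```bash
python3 -c "
from h import *
avg(4)"
```

```text
34.5 pos [0.4788 0.3185 0.0885] yaw 174.88 tilt [0.0003 0.0004] q [-0.12  1.   -1.05  1.79  1.03  1.01 -0.12] F [-0.5  -0.4  -2.66] M [ 0.05  -0.117 -0.061] op 0.199 49.98932719230652
mean F [ 0.19 -0.17 -2.18] M [ 0.041 -0.123 -0.012] +- 0.016 pos [0.4787 0.3184 0.0884]
```

Down 1 mm to touch the floor, then I'll open partly, clear of the small key.

Request:
{"method": "step_arm", "body": {"increments": [[[0, 0, -0.05], [0, 0, 0]], [[0, 0, -0.05], [0, 0, 0]], [[0, 0, 0], [0, 0, 0]], [[0, 0, 0], [0, 0, 0]], [[0, 0, 0], [0, 0, 0]], [[0, 0, 0], [0, 0, 0]], [[0, 0, 0], [0, 0, 0]], [[0, 0, 0], [0, 0, 0]], [[0, 0, 0], [0, 0, 0]], [[0, 0, 0], [0, 0, 0]]]}}

```text
clock: 35.5
tool_pos: [0.4789, 0.3187, 0.0877]
eef_rot: [0.045, 0.999, 0.0, 0.0]
contact_force: [0.5, 0.3, 5.7]
opening: 0.197
finger_force: 50.0
```

Request:
{"method": "step_arm", "body": {"increments": [[[0, 0, 0], [0, 0, 0]], [[0, 0, 0], [0, 0, 0]], [[0, 0, 0], [0, 0, 0]], [[0, 0, 0], [0, 0, 0]], [[0, 0, 0], [0, 0, 0]], [[0, 0, 0], [0, 0, 0]], [[0, 0, 0.5], [0, 0, 0]], [[0, 0, 1], [0, 0, 0]], [[0, 0, 2], [0, 0, 0]], [[0, 0, 2], [0, 0, 0]]], "fingers": 0.45}}

```text
clock: 36.5
tool_pos: [0.4786, 0.3185, 0.1436]
eef_rot: [0.045, 0.999, 0.0, -0.0]
contact_force: [0.1, 0.8, 1.0]
opening: 0.449
finger_force: 0.0
```

Request:
{"method": "step_arm", "body": {"increments": [[[0, 0, 2], [0, 0, 0]], [[0, 0, 3], [0, 0, 0]], [[0, 0, 3], [0, 0, 0]], [[0, 0, 2], [0, 0, 0]], [[0, 0, 0], [0, 0, 0]], [[0, 0, 0], [0, 0, 0]], [[0, 0, 0], [0, 0, 0]], [[0, 0, 0], [0, 0, 0]], [[0, 0, 0], [0, 0, 0]], [[0, 0, 0], [0, 0, 0]]]}}

```text
clock: 37.5
tool_pos: [0.4786, 0.3182, 0.2418]
eef_rot: [0.045, 0.999, -0.0, -0.0]
contact_force: [0.3, 0.4, 0.2]
opening: 0.449
finger_force: 0.0
```

Run:
```python
from h import *
st()
a,_,_=snap("wrist","w6");b,_,_=snap("scene","s6")
W=np.load("pics/w6.npz")["W"]
m=(a.astype(int).sum(2)<150)&(W[...,2]>.14)&(W[...,2]<.162)&(abs(W[...,0]-.478)<.08)&(abs(W[...,1]-.316)<.03)
q=W[m];print(np.median(q[:,2]),cv2.minAreaRect((q[:,:2]*1000).astype(np.float32)))
R=lambda x,w,h:cv2.resize(np.ascontiguousarray(x[:,:,::-1]),(w,h))
cv2.imwrite("pics/c6.png",np.hstack([R(a,400,300),R(b,400,300)]))
```

```text
37.5 pos [0.4786 0.3182 0.2418] yaw 174.89 tilt [-0.0008 -0.0003] q [-0.06  0.82 -1.19  1.65  0.79  1.24  0.07] F [0.29 0.38 0.24] M [ 0.015 -0.162 -0.013] op 0.449 0.0
0.15360899636187064 ((478.6546630859375, 318.75250244140625), (16.572141647338867, 106.69869995117188), 84.45646667480469)
```

View pics/c6.png

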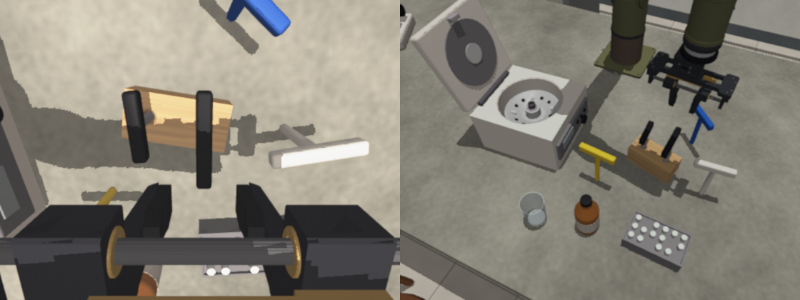

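The large key stands upright in its own hole, in the wrist view at (204,140), with its top at z 0.154. Everything else is where it was and the gripper is clear.

```bash
python3 -c "
from plant import r
print(r.finish_job())"
```

```text
the job is handed in; nothing more can be done
None
```

The job is handed in: the larger key went fully home in the rotor screw (about 11 mm down, with 8–9 N of pressing force), the screw was turned clockwise until the torque rose from about 0.10 to 0.25 N m (roughly 1.3 rad by my estimate), and the key is back upright in its own hole, with the gripper clear and everything else left in place.

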